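Open the medicine box's dial padlock and hold it up

TASK

The medicine box on the table is locked: turn the padlock's dial until its white pointer clicks into the notch at the red mark, then, with the lock still lying in its rest, pull the shackle fully open and lift the padlock straight up off the hasp. Present it: finish while still holding it in the gripper, shackle open and dial facing up, still and at least 10 cm above the lid; do not let it go. Leave the tumbler, the pill bottle and the kitchen timer where they stand.

Things in the scene. Friction and masses are not known exactly. Their poses are not given: they have to be found in the camera images.
- lockbox: White steel medicine box, grey lid, 170 (x) x 240 (y) x 60 mm high, fixed. Origin: centre of its underside; z up; -x is its front (hasp side, roughly towards the robot). The padlock's centre lies at x -41, y 0, z 75 mm in this frame, in a shallow rest on the lid (lips 8 mm high, 1.3 mm play) which keeps the lock from turning and from following the pull.
- staple (a point): Centre of the fixed brass staple (hasp arch) near the lid's front edge: 6 mm thick (x), 24 mm wide (y), 27 mm high above the lid; this point is 15 mm above the lid. Axes are the box's. It arches over the shackle's short leg (-y side): closed, the lock cannot be lifted; with the shackle pulled out the leg's end clears the arch and the lock lifts straight up.
- padlock_center (a point): Centre of the loose padlock's steel body, 60 (x) x 56 (y) x 30 mm thick, lying on its back with the dial up. Axes: z up out of the dial face, -x towards the shackle. The whole lock weighs about 0.32 kg. A small red mark on its top face, 26 mm from the dial's axis towards -x, shows the opening notch.
- dial_grip (a point): Point on the dial's axis, half-way up its round blue knob (28 mm in diameter, 13 mm above and below this point), which stands on a flat black disc 44 mm in diameter whose top is 13 mm below this point. The axis runs through the padlock's centre, 32.5 mm below. This frame turns with the dial: the white pointer line on disc and knob top points along its -x.
- dial (a joint): Dial angle, rad, growing anticlockwise seen from above; turns endlessly. At 0 (or 2 pi) the white pointer is at the red mark; within about 0.12 rad of it the shackle can be pulled, elsewhere it is blocked. It clicks into 12 notches, one every 30 degrees (0.524 rad), one of them at 0; turning over a notch takes about 0.05 N m; let go, it stays in or near its notch.
- shackle_grip (a point): Midway between the legs of the U-shaped aluminium shackle, at mid-thickness, where it overhangs the box's front edge. Axes are the padlock's; legs run along x, round, 8 mm thick, 44 mm over their outsides (y): pinch both from above. Closed: 75 mm above the table, bow's outside 23 mm to -x, box edge 22 mm and staple 25 mm to +x. Moves with the shackle.
- shackle (a joint): Travel of the shackle out of the padlock along the padlock's -x, in m: 0 closed, 0.024 fully open (end stop). Friction about 2 N, no spring; it stays where it is left. Blocked after about 1 mm when the dial is not at the mark.
- tumbler_center (a point): Centre of a glass tumbler standing upside down, 72 mm in diameter at the rim (below), 95 mm high; a bystander.
- pill_bottle_center (a point): Centre of a teal pill bottle with white cap, 44 mm in diameter, 80 mm high; a bystander.
- kitchen_timer_center (a point): Centre of a black round kitchen timer, 68 mm in diameter, 40 mm high; a bystander.
Mind the look-alikes: they are no part of the job. Leave any green or pink look-alike of the part that bears padlock_center alone.

How it is judged:
On the way, in this order (a step that is already met when the one before it is completed fails the run):
1. the dial stands at the red mark with the shackle still closed and the lock in its rest ((value of joint dial between -0.2 and 0.2 rad or value of joint dial between 6.083 and 6.483 rad) and value of joint shackle below 0.006 m and z of padlock_center in the frame of lockbox below 0.083 m), for 0.2 s.
2. the shackle is pulled fully open while the lock lies in its rest (value of joint shackle above 0.019 m and z of padlock_center in the frame of lockbox below 0.085 m), for 0.05 s.
At the end, for the whole second after the job is handed in: The padlock is held in the fingers (more than 1 N), its centre at least 150 mm above the table (90 mm above the 60 mm lid), touching neither box nor bystanders, at rest (under 0.04 m/s), dial facing up within 0.6 rad, shackle at least 16 mm open (z of padlock_center in the frame of lockbox above 0.15 m and value of joint shackle above 0.016 m and contact force between padlock and the fingers above 1 N and contact force between padlock and lockbox below 0.05 N and contact force between padlock and tumbler below 0.05 N and contact force between padlock and pill_bottle below 0.05 N and contact force between padlock and kitchen_timer below 0.05 N and angle between padlock_center's own z axis and vertical below 0.6 rad and linear speed of padlock below 0.04 m/s); the arm keeps its last pose, push and grip.
It fails at once if the tumbler is pushed away or tipped (distance of tumbler_center from where it was at the start of the episode above 0.02 m or angle between tumbler_center's own z axis and vertical above 0.3 rad).
It fails at once if the pill bottle is pushed away or tipped (distance of pill_bottle_center from where it was at the start of the episode above 0.02 m or angle between pill_bottle_center's own z axis and vertical above 0.3 rad).
It fails at once if the kitchen timer is pushed away or tipped (distance of kitchen_timer_center from where it was at the start of the episode above 0.02 m or angle between kitchen_timer_center's own z axis and vertical above 0.3 rad).
It also fails if it takes over 67 s, if anything falls off the work surface, if the arm or the gripper's body presses on something with over 40 N, if the wrist force passes 120 N, or if a joint passes its speed limit or range.

ROBOT

A 6-joint arm with a two-finger parallel gripper is mounted at the origin on the work surface. World frame = base frame: x ahead of the robot, y to its left, z up, the work surface at z = 0. Lengths are in m, angles in rad, forces in N, time in s.
With the tool pointing down it reaches from about 0.35 to 0.875 m from the base axis. Payload 15.5 kg.
Tool frame: the origin (TCP) lies at the very end of the fingers, on their centre line; the grasp point (between the pads) lies 19 mm behind it; y points along the fingers, z is the direction in which the jaws open and shut, and the axes are right-handed (so a half turn about y gives the same grasp; the last joint's range is limited). The gripper opens to 85 mm and grips with 20 to 120 N. Pads are 22 mm wide; open, the fingers measure 114 mm over their backs; the gripper's body (76 mm by 85 mm) begins 54 mm behind the grasp point. The pads swing forward as they close: fully open they stand 13 mm farther back than shut.
Start: joints at [-1.258, 0.494, 1.345, -0, 1.302, -0.096], TCP at [0.248, -0.574, 0.231] pointing down, gripper open.
Joint ranges: [-2.91, 2.91], [-0.82, 2.16], [0.22, 2.67], [-1.22, 4.37], [0.12, 2.79], [-3.08, 3.08]. Speed limits (rad/s): [1.89, 1.89, 2.57, 3.01, 3.01, 3.01].

INTERFACE

Orientations are given as a rotation vector (axis times angle).
In Python, from cell import bot gives the robot as it stands.
- The arm moves only by the tool apply_moves, never from a script. Its argument "motion" is a list that holds one entry, the list of rows, each a list of 7 numbers: the closure in counts, from 0 (fully open) to 255 (shut), then the shift along the tool's x, y, z in m, then the turn, a rotation vector about the tool's x, y, z in degrees. In form: [[[fingers, x, y, z, wx, wy, wz], ...]]. A call has 1 to 20 rows; each row is the pose to reach, as a shift and turn from the pose commanded when the call began, along the tool's axes at that moment; what a row does not reach only later rows make up. A row lasts 1/10 s, in which the tool goes at most 50 mm and 8.59 degrees, less where a joint would pass 70% of its speed; a pose out of reach is approached as far as the arm can. A call with a gripper value outside its range is refused whole. The fingers move at their own pace and stop on an object; the grip force is fixed at half the most. Time passes only in rows, so rows that repeat a pose let the fingers close. It gives the time, the measured TCP pose, the force and the opening at its end, in the units of the state.
- bot.state(): the state, without advancing time (a new reading comes with each control period).
- bot.capture(name): name is "side" or "top"; returns a dict with "color" (384x512x3 uint8, red, green, blue), "depth" (384x512 float32, m along the optical axis (not along the pixel's ray), 0 where there is no reading), "K" (3x3 intrinsics, pixels), "position" and "attitude" of the camera in the world. Camera axes: x right, y down, z forward; pixel columns grow to the right and rows downward; lengths in m; the calibration is good to about 2 mm. A picture is of the moment at which its call begins.
- bot.sign_off(): hands the job in, once; it reports no verdict.
The state is a dict: "time": time; "joint_pos": joint angles; "joint_velocities": joint speeds; "joint_efforts": joint torques, N m; "position": TCP position; "tcp_rot": TCP orientation; "contact_force": force on the tool from outside, world axes, zero at the start; "wrist_torque": the same for the moment, N m; "width": finger opening in m.
Only numpy, scipy, OpenCV 4.12 (cv2) and the standard library are available. Lean on these libraries where they do the work, as an engineer would, in place of code of your own. Each camera call takes 0.05 s, during which the arm holds its last target.

## Working session

There is one attempt and no reset: what is moved stays moved. The work goes in short steps, Python scripts to look and compute and a tool call to move; the robot and the scene stay as the last step left them, time stands still between calls to the robot, and variables do not carry over. Pictures are saved under pics/ and viewed, and the job is handed in when it is done.

Besides the shell and the picture viewer there is one more tool, called after ">>>" in YAML: its name, and indented under it one key for each argument. apply_moves: Moves the arm, as the interface text tells. Its arguments: {"type":"object","properties":{"motion":{"type":"array"}},"required":["motion"]}

```bash
mkdir -p pics; ls
cat > h.py <<'E'
import numpy as np,cv2
from cell import bot
from scipy.spatial.transform import Rotation as R
def cap(n,f=None):
    c=bot.capture(n)
    if f: cv2.imwrite(f,c['color'][:,:,::-1])
    return c
E
python3 - <<'E'
from h import *
for n in ['side','top']:
    c=cap(n,f'pics/{n}0.png'); print(n,c['K'],c['position'],c['attitude'])
    np.savez(f'{n}0.npz',**{k:np.array(v) for k,v in c.items()})
print(bot.state())
E
```

```text
pics
side [[416.69745282   0.         261.19482175]
 [  0.         416.69745282 196.37954875]
 [  0.           0.           1.        ]] [0.06663419 0.73638189 0.79709741] [-0.80742852  2.5212305  -1.16327837]
top [[431.97522294   0.         253.3403475 ]
 [  0.         431.97522294 186.52382672]
 [  0.           0.           1.        ]] [0.4769423  0.06884605 1.14057192] [-2.22656208  2.18642716 -0.09145551]
{'time': 0.1, 'joint_pos': array([-1.25850450e+00,  4.94107339e-01,  1.34609483e+00, -1.94471443e-05,
        1.30249110e+00, -9.55151012e-02]), 'joint_velocities': array([ 0.00033021,  0.00090615, -0.00155577,  0.00105044, -0.00058577,
        0.00059719]), 'joint_efforts': array([ 3.01510830e-03, -8.83587456e+01, -3.84560394e+01, -3.96723253e-04,
        5.26015545e-03,  1.53391966e-05]), 'position': array([ 0.24775805, -0.57342961,  0.23075971]), 'tcp_rot': array([-0.41309365,  1.99818089, -1.99595369]), 'contact_force': array([ 0.35861855,  0.21541942, -0.46240916]), 'wrist_torque': array([ 0.08632868,  0.02297332, -0.01550668]), 'width': 0.08543245216598294}
```

View pics/side0.png

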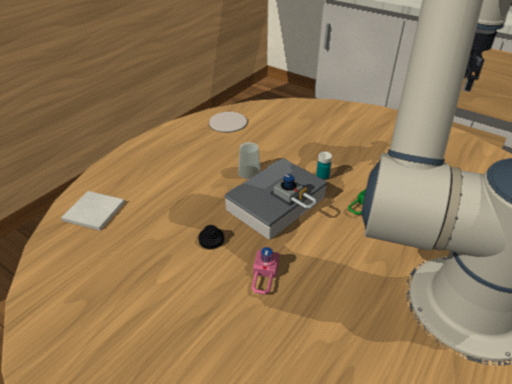

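View pics/top0.png

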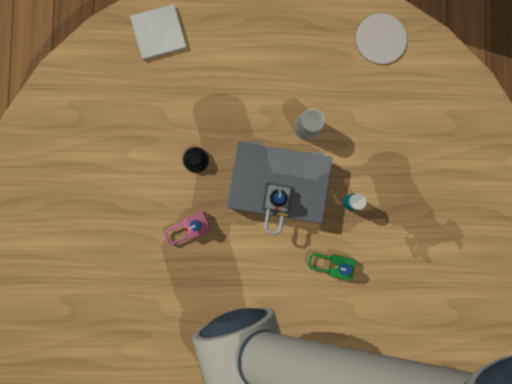

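The side view has the box at about (275,195) and the padlock at about (290,190). The top view has the padlock at about (278,198), with the pink (187,228) and green (335,267) decoys away from it. I'll zoom in next.

Run:
```python
from h import *
a=cv2.imread('pics/top0.png'); cv2.imwrite('pics/top0z.png',cv2.resize(a[135:245,215:345],None,fx=6,fy=5.4,interpolation=cv2.INTER_CUBIC)[:600])
a=cv2.imread('pics/side0.png'); cv2.imwrite('pics/side0z.png',cv2.resize(a[150:245,215:340],None,fx=6,fy=6,interpolation=cv2.INTER_CUBIC))
```

```text
(no output)
```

View pics/top0z.png

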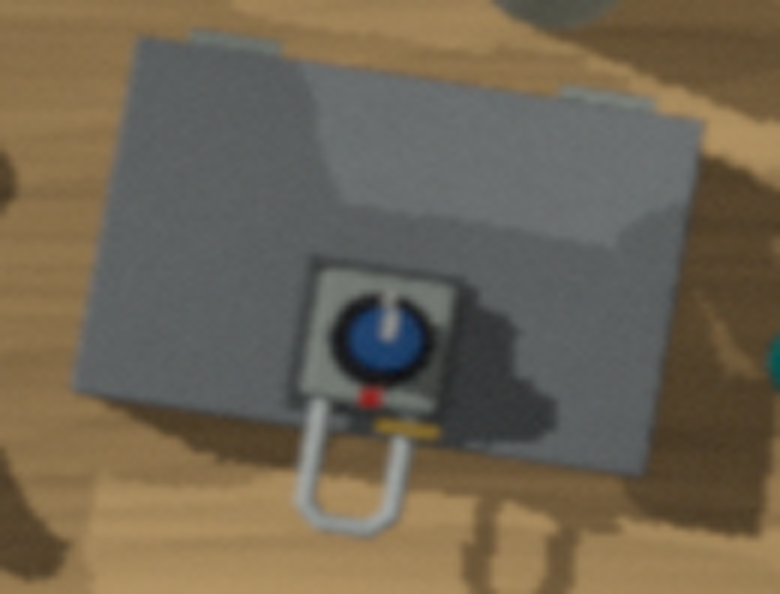

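View pics/side0z.png

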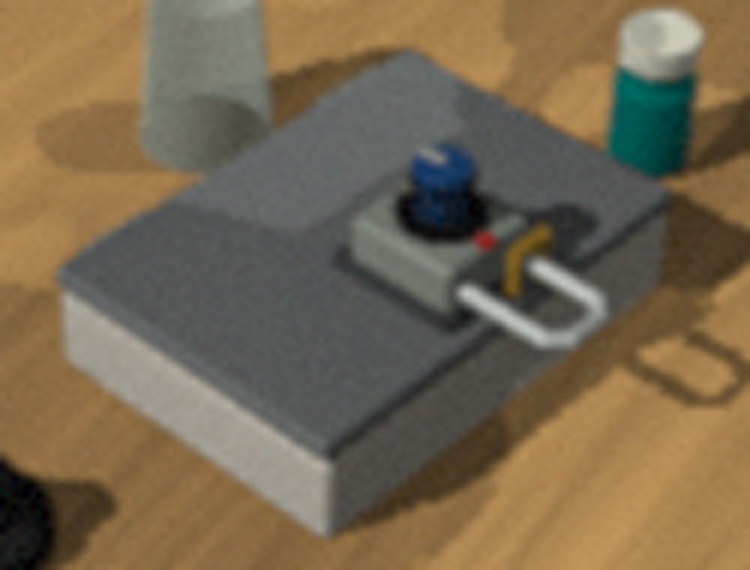

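```bash
cat >> h.py <<'E'
def ray(c,u,v,z):
    Rm=R.from_rotvec(c['attitude']).as_matrix(); d=Rm@np.linalg.inv(c['K'])@np.array([u,v,1.]); p=np.asarray(c['position'])
    return p+d*(z-p[2])/d[2]
def ld(f):
    return dict(np.load(f))
def blob(m,lo=1):
    n,l,s,ce=cv2.connectedComponentsWithStats(m.astype(np.uint8)); return [(s[i,4],s[i,:4],ce[i]) for i in range(1,n) if s[i,4]>=lo]
E
python3 - <<'E'
from h import *
for n in ['top','side']:
    c=ld(n+'0.npz'); im=c['color']; hsv=cv2.cvtColor(im,cv2.COLOR_RGB2HSV); H,S,V=[hsv[...,i].astype(int) for i in range(3)]
    print(n)
    for nm,m,z in [('blue',(H>100)&(H<130)&(S>130)&(V>50),.12),('red',((H<6)|(H>174))&(S>150)&(V>90),.090),('brass',(H>12)&(H<28)&(S>170)&(V>90),.087)]:
        w=np.zeros_like(m); w[(slice(180,240) if n=='top' else slice(165,215)),(slice(255,310) if n=='top' else slice(270,320))]=1
        for a,s,ce in blob(m&w,3): print(nm,a,s,ce,ray(c,*ce,z))
    if n=='top':
        d=c['depth']; print('depth',d[150:160:5,250:310:20])
        # height map
        Rm=R.from_rotvec(c['attitude']).as_matrix(); vv,uu=np.mgrid[:384,:512]
        P=np.stack([uu,vv,np.ones_like(uu)],-1)@np.linalg.inv(c['K']).T*d[...,None]@Rm.T+c['position']
        z=P[...,2]; roi=np.zeros_like(z,bool); roi[135:230,220:340]=1
        m=roi&(z>.045)&(z<.07)&(d>0)
        m2=cv2.morphologyEx((roi&(z>.045)&(z<.13)).astype(np.uint8),cv2.MORPH_OPEN,np.ones((9,9)))
        ct=max(cv2.findContours(m2,0,2)[0],key=cv2.contourArea).reshape(-1,2)
        pts=np.array([ray(c,u,v,.06)[:2] for u,v in ct],np.float32)
        r=cv2.minAreaRect(pts); print(r, np.median(z[m]))
        k=roi&(z>.11); print('knob depth',P[k].mean(0),k.sum(),z[k].max())
        k=roi&(z>.084)&(z<.1); print('body depth',cv2.minAreaRect(P[k][:,:2].astype(np.float32)),np.median(P[k],0))
E
```

```text
top
blue 98 [273 192  13  12] [278.56122449 198.01020408] [ 0.50765131 -0.01896121  0.12      ]
red 8 [275 207   3   3] [276.125 208.125] [ 0.4838318  -0.01595197  0.09      ]
depth [[1.0881766 1.0832258 1.0894462]
 [1.0846863 1.0879896 1.0928341]]
((0.5531973242759705, -0.02675016224384308), (0.24327309429645538, 0.17644698917865753), 81.73019409179688) 0.0607795242234519
knob depth [0.49991763 0.00480046 0.40665894] 157 1.1405719161816688
body depth ((0.504125714302063, -0.019548464566469193), (0.0562407448887825, 0.07015405595302582), 82.81024932861328) [ 0.50570198 -0.02004476  0.09140773]
side
blue 57 [284 175  10  12] [288.07017544 179.64912281] [ 0.50329107 -0.00699493  0.12      ]
red 4 [295 189   2   2] [295.5 189.5] [ 0.48376344 -0.01578138  0.09      ]
brass 19 [299 189   7  10] [301.47368421 192.57894737] [ 0.46591369 -0.01732811  0.087     ]
```

Run:
```python
from h import *
s=bot.state(); print(R.from_rotvec(s['tcp_rot']).as_matrix().round(3))
c=ld('top0.npz'); im=c['color']; print(im[186:206,272:287].mean(-1).astype(int)); print(im[186:206,272:287,2].astype(int)-im[186:206,272:287,0])
# expected position of red/knob given box
yaw=np.radians(-8.27); X=np.array([np.cos(yaw),np.sin(yaw)]);Y=np.array([-X[1],X[0]])
print(X,np.array([.4838,-.0159])+.026*X, np.array([.5532,-.0268])-.041*X)
# tumbler etc
def proj(c,p):
    q=R.from_rotvec(c['attitude']).inv().apply(np.array(p)-c['position']); q=c['K']@q; return q[:2]/q[2]
for n in ['top','side']:
    c=ld(n+'0.npz')
    ctr=np.array([.5095,-.0197])
    for k,off,z in [('knobtop',0,.1205),('knobbot',0,.0945),('red',-.026,.09),('tip',.014,.1205)]:
        print(n,k,proj(c,[*(ctr+off*X),z]).round(1))
```

```text
[[-0.918 -0.     0.397]
 [-0.397  0.001 -0.918]
 [-0.    -1.    -0.001]]
[[117 114 114 111 107 103 102 101  99  92  84  80  78  77  76]
 [117 117 118 117 115 113 112 113 112 110 104 104 106 103  99]
 [116 117 116 111 109 107 108 117 117 113 112 114 114 113 112]
 [114 109 104  86  79  76  89 115 122 104 103 108 115 114 114]
 [104  84  67  49  43  44  79 111 108  78  69  87 104 113 116]
 [ 81  51  35  36  35  44  75 107 101  62  38  53  81 103 113]
 [ 55  30  30  32  45  59  80 107 112  81  49  37  49  77 103]
 [ 35  27  37  50  62  69  89 119 127  98  60  45  35  52  83]
 [ 32  34  49  62  66  73  96 127 132 101  68  59  40  36  67]
 [ 29  43  60  68  69  76  99 129 131  96  66  61  46  32  44]
 [ 32  47  65  70  68  77 103 131 121  88  66  59  58  35  35]
 [ 32  50  67  69  69  74  96 116 105  79  66  64  57  38  30]
 [ 33  50  66  67  69  67  75  85  81  69  66  63  59  37  29]
 [ 30  45  63  66  66  68  65  67  67  67  63  62  51  30  25]
 [ 29  39  54  65  66  67  67  67  66  64  64  55  43  28  35]
 [ 29  29  43  52  61  62  65  68  63  61  58  49  31  28  41]
 [ 33  30  32  40  
[... 768 characters left out ...]
6 73 77 78 67 40 18 29 56 71 72 65 33  5]
 [14 45 71 76 78 75 62 48 54 66 73 73 58 32  3]
 [13 40 68 75 79 78 77 75 75 73 77 72 60 32  4]
 [ 7 31 60 71 75 75 76 76 76 76 73 66 43 18  2]
 [ 3 13 40 63 71 77 77 75 79 75 68 53 28  6  0]
 [ 3  5 14 34 57 67 65 69 67 60 47 27 11  3  1]
 [ 1  1  2 11 25 32 35 43 45 33 17  4  3  2 -1]
 [ 0  0  4  2  3  4 10 11 10  8  0  4  2  1  0]
 [ 1  1  1 -3 -2 -6 -3  0 -2  1  2  2  2  0 -2]]
[ 0.98960124 -0.14383807] [ 0.50952963 -0.01963979] [ 0.51262635 -0.02090264]
top knobtop [278.9 197.2]
top knobbot [278.  197.6]
top red [276.1 208.2]
top tip [279.8 191.4]
side knobtop [288.7 176.2]
side knobbot [288.2 183.9]
side red [295.5 189.5]
side tip [284.7 174. ]
```

```bash
cat >> h.py <<'E'
def go(p,yaw):
    s=bot.state(); Rc=R.from_rotvec(s['tcp_rot']); z=np.array([np.cos(np.radians(yaw)),np.sin(np.radians(yaw)),0]); y=np.array([0,0,-1.])
    Rt=R.from_matrix(np.stack([np.cross(y,z),y,z],1))
    print('shift',(Rc.inv().apply(np.array(p)-s['position'])).round(4),'turn',np.degrees((Rc.inv()*Rt).as_rotvec()).round(2),'t',s['time'],s['position'].round(4),'j6',s['joint_pos'][5].round(3),'F',s['contact_force'].round(2),s['width'].round(4))
E
python3 -c "
from h import *
go([.5095,-.0197,.18],-98.3)"
```

```text
Traceback (most recent call last):
  File "h.py", line 18, in go
    print('shift',(Rc.inv().apply(np.array(p)-s['position'])).round(4),'turn',np.degrees((Rc.inv()*Rt).as_rotvec()).round(2),'t',s['time'],s['position'].round(4),'j6',s['joint_pos'][5].round(3),'F',s['contact_force'].round(2),s['width'].round(4))
                                                                                                                                                                                                                                  ^^^^^^^^^^^^^^^^
AttributeError: 'float' object has no attribute 'round'
```

```bash
sed -i "s/s\['width'\].round(4)/round(s['width'],4)/" h.py
python3 -c "
from h import *
go([.5095,-.0197,.18],-98.3)"
```

```text
shift [-0.4599  0.0512 -0.4045] turn [6.000e-02 3.167e+01 1.000e-02] t 0.1 [ 0.2478 -0.5734  0.2308] j6 -0.096 F [ 0.36  0.22 -0.46] 0.0854
```

>>> apply_moves:
  motion:
    - [[0, -0.46, 0.051, -0.4045, 0, 31.7, 0], [0, -0.46, 0.051, -0.4045, 0, 31.7, 0], [0, -0.46, 0.051, -0.4045, 0, 31.7, 0], [0, -0.46, 0.051, -0.4045, 0, 31.7, 0], [0, -0.46, 0.051, -0.4045, 0, 31.7, 0], [0, -0.46, 0.051, -0.4045, 0, 31.7, 0], [0, -0.46, 0.051, -0.4045, 0, 31.7, 0], [0, -0.46, 0.051, -0.4045, 0, 31.7, 0], [0, -0.46, 0.051, -0.4045, 0, 31.7, 0], [0, -0.46, 0.051, -0.4045, 0, 31.7, 0], [0, -0.46, 0.051, -0.4045, 0, 31.7, 0], [0, -0.46, 0.051, -0.4045, 0, 31.7, 0], [0, -0.46, 0.051, -0.4045, 0, 31.7, 0], [0, -0.46, 0.051, -0.4045, 0, 31.7, 0], [0, -0.46, 0.051, -0.4045, 0, 31.7, 0], [0, -0.46, 0.051, -0.4045, 0, 31.7, 0], [0, -0.46, 0.051, -0.4045, 0, 31.7, 0]]

```text
time: 1.8
position: [0.5094, -0.0209, 0.1804]
tcp_rot: [-0.158, -2.145, 2.145]
contact_force: [-0.9, -0.4, 0.3]
width: 0.0852
```

```bash
python3 -c "
from h import *
c=cap('side'); cv2.imwrite('pics/side1.png',cv2.resize(c['color'][100:245,200:350,::-1],None,fx=4,fy=4))
go([.5095,-.0197,.097],-98.3)"
```

```text
shift [ 0.0002  0.0834 -0.0011] turn [-0.   -0.11 -0.  ] t 1.85 [ 0.5095 -0.0208  0.1804] j6 1.56 F [-0.63 -0.1   0.06] 0.0853
```

View pics/side1.png

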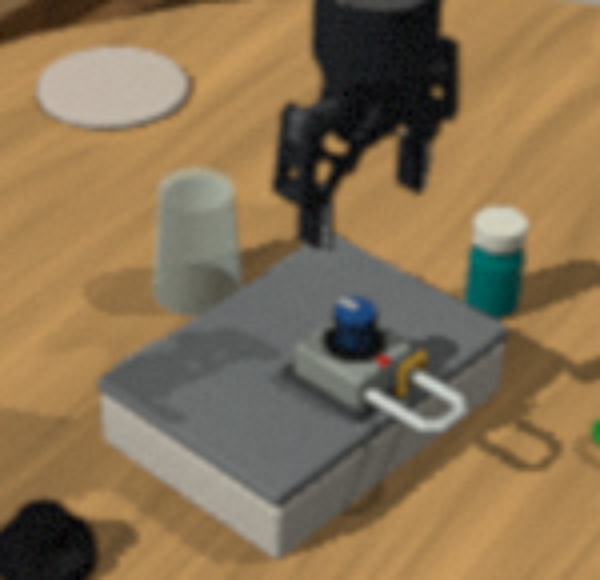

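The gripper (fingers at about (315,220) and (415,170)) is over the blue knob, and its jaws lie along the box's y. I'll go down and grip.

>>> apply_moves:
  motion:
    - [[0, 0, 0.04, -0.001, 0, 0, 0], [0, 0, 0.065, -0.001, 0, 0, 0], [0, 0, 0.083, -0.001, 0, 0, 0], [0, 0, 0.083, -0.001, 0, 0, 0], [255, 0, 0.083, -0.001, 0, 0, 0], [255, 0, 0.083, -0.001, 0, 0, 0], [255, 0, 0.083, -0.001, 0, 0, 0], [255, 0, 0.083, -0.001, 0, 0, 0], [255, 0, 0.083, -0.001, 0, 0, 0], [255, 0, 0.083, -0.001, 0, 0, 0], [255, 0, 0.083, -0.001, 0, 0, 0], [255, 0, 0.083, -0.001, 0, 0, 0], [255, 0, 0.083, -0.001, 0, 0, 0], [255, 0, 0.083, -0.001, 0, 0, 0]]

```text
time: 3.25
position: [0.5103, -0.0192, 0.0981]
tcp_rot: [-0.158, -2.146, 2.147]
contact_force: [-1.2, -1.6, 10.1]
width: 0.026
```

```bash
python3 -c "
from h import *
c=cap('side'); cv2.imwrite('pics/side2.png',cv2.resize(c['color'][100:245,200:350,::-1],None,fx=4,fy=4))
go([.5095,-.0197,.097],-98.3)"
```

```text
shift [0.0007 0.0011 0.0006] turn [-0.01 -0.03 -0.08] t 3.3 [ 0.5103 -0.0192  0.0981] j6 1.562 F [-1.78 -2.67 10.75] 0.0265
```

View pics/side2.png

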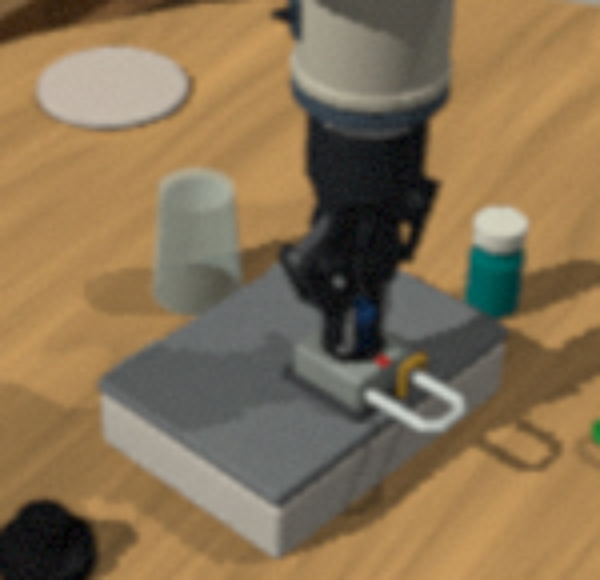

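The fingers closed to about 27 mm, so they hold the 28 mm knob. Now I'll turn it 180° anticlockwise, easing up 1 mm.

>>> apply_moves:
  motion:
    - [[255, 0, -0.001, 0, 0, -4, 0], [255, 0, -0.001, 0, 0, -10, 0], [255, 0, -0.001, 0, 0, -16, 0], [255, 0, -0.001, 0, 0, -22, 0], [255, 0, -0.001, 0, 0, -28, 0], [255, 0, -0.001, 0, 0, -34, 0], [255, 0, -0.001, 0, 0, -40, 0], [255, 0, -0.001, 0, 0, -46, 0], [255, 0, -0.001, 0, 0, -52, 0], [255, 0, -0.001, 0, 0, -58, 0], [255, 0, -0.001, 0, 0, -64, 0], [255, 0, -0.001, 0, 0, -70, 0], [255, 0, -0.001, 0, 0, -76, 0], [255, 0, -0.001, 0, 0, -82, 0], [255, 0, -0.001, 0, 0, -86, 0], [255, 0, -0.001, 0, 0, -88, 0], [255, 0, -0.001, 0, 0, -90, 0], [255, 0, -0.001, 0, 0, -90, 0]]

```text
time: 5.1
position: [0.5099, -0.019, 0.0985]
tcp_rot: [-1.137, 1.315, -1.315]
contact_force: [-0.8, -1.2, -3.0]
width: 0.0261
```

```bash
python3 -c "
from h import *
c=cap('side'); cv2.imwrite('pics/side3.png',cv2.resize(c['color'][100:245,200:350,::-1],None,fx=4,fy=4))
go([.5095,-.0197,.098],81.7)"
```

```text
shift [ 0.0007  0.0005 -0.0003] turn [-1.000e-02 -9.007e+01  2.000e-02] t 5.15 [ 0.5099 -0.019   0.0985] j6 -0.008 F [ 0.78 -1.22 -1.46] 0.0263
```

View pics/side3.png

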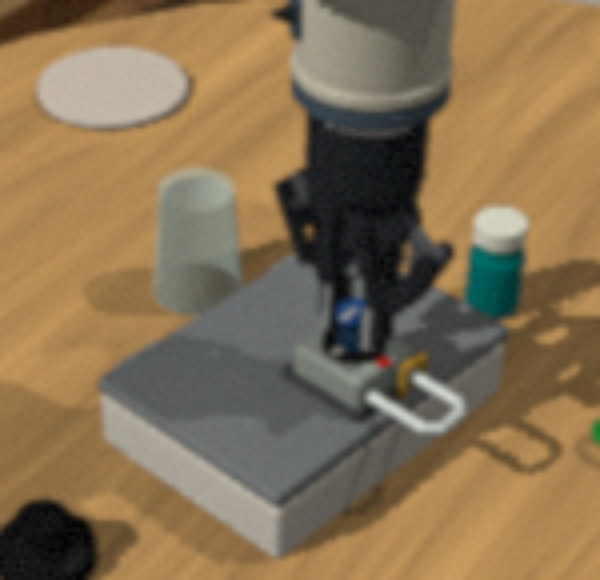

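The white pointer now shows at (350,310) on the knob's +y side, so the dial followed the 90° turn. On with the second half.

>>> apply_moves:
  motion:
    - [[255, 0, 0, 0, 0, -4, 0], [255, 0, 0, 0, 0, -10, 0], [255, 0, 0, 0, 0, -16, 0], [255, 0, 0, 0, 0, -22, 0], [255, 0, 0, 0, 0, -28, 0], [255, 0, 0, 0, 0, -34, 0], [255, 0, 0, 0, 0, -40, 0], [255, 0, 0, 0, 0, -46, 0], [255, 0, 0, 0, 0, -52, 0], [255, 0, 0, 0, 0, -58, 0], [255, 0, 0, 0, 0, -64, 0], [255, 0, 0, 0, 0, -70, 0], [255, 0, 0, 0, 0, -76, 0], [255, 0, 0, 0, 0, -82, 0], [255, 0, 0, 0, 0, -86, 0], [255, 0, 0, 0, 0, -88, 0], [255, 0, 0, 0, 0, -90, 0], [255, 0, 0, 0, 0, -90, 0], [255, 0, 0, 0, 0, -90, 0]]

```text
time: 7.05
position: [0.5101, -0.019, 0.0984]
tcp_rot: [-1.568, 0.115, -0.116]
contact_force: [2.1, -0.6, -0.8]
width: 0.026
```

>>> apply_moves:
  motion:
    - [[0, 0, 0, 0, 0, 0, 0], [0, 0, 0, 0, 0, 0, 0], [0, 0, 0, 0, 0, 0, 0], [0, 0, 0, 0, 0, 0, 0], [0, 0, 0, 0, 0, 0, 0], [0, 0, 0, 0, 0, 0, 0], [0, 0, -0.03, 0, 0, 0, 0], [0, 0, -0.07, 0, 0, 0, 0], [0, 0, -0.1, 0, 0, 0, 0], [0, 0, -0.1, 0, 0, 0, 0]]

```text
time: 8.05
position: [0.5118, -0.0193, 0.2019]
tcp_rot: [-1.568, 0.109, -0.119]
contact_force: [0.4, -0.4, -1.2]
width: 0.0853
```

```bash
python3 -c "
from h import *
c=cap('side'); cv2.imwrite('pics/side4.png',cv2.resize(c['color'][160:220,260:340,::-1],None,fx=8,fy=8,interpolation=cv2.INTER_CUBIC))
c=cap('top'); cv2.imwrite('pics/top4.png',cv2.resize(c['color'][135:245,215:345,::-1],None,fx=5,fy=5,interpolation=cv2.INTER_CUBIC))
go([.5095,-.0197,.098],81.7)"
```

```text
shift [-0.0006  0.1006 -0.0008] turn [ 0.   -0.04  0.08] t 8.15 [ 0.51   -0.019   0.1986] j6 -1.58 F [-0.25  0.06  0.18] 0.0852
```

View pics/side4.png

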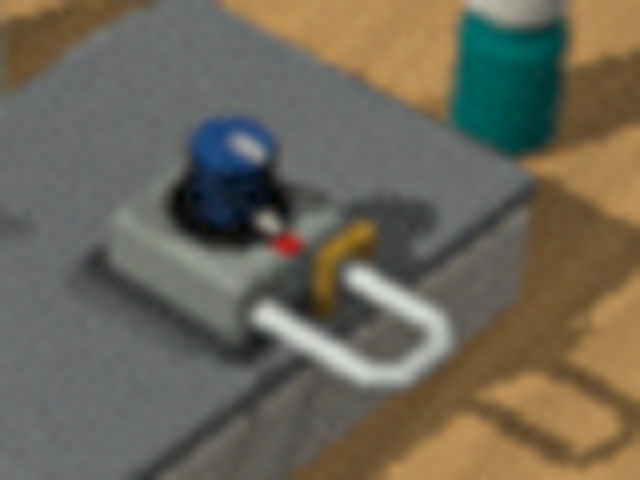

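View pics/top4.png

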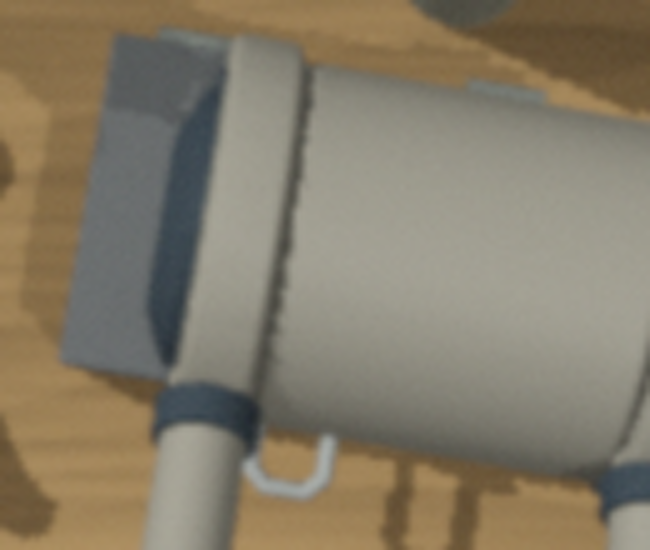

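The disc's pointer (268,222) lines up with the red mark (288,243), the shackle is closed and the lock is in its rest. Next is the shackle.

```bash
python3 -c "
from h import *
X=np.array([ 0.9896,-0.1438]); c=ld('top0.npz')
a=np.array([.5098,-.0194]); print('grip',a-.066*X,'bow exp',a-.089*X,'bow meas',ray(c,215+295/5,135+496/5,.075), 'leg edges', ray(c,215+250/5,135+450/5,.075),ray(c,215+338/5,135+450/5,.075))
g=a-.066*X; go([*g,.13],81.7)"
```

```text
grip [ 0.4444864 -0.0099092] bow exp [ 0.4217256 -0.0066018] bow meas [ 0.41978486 -0.01285594  0.075     ] leg edges [0.44197058 0.00966379 0.075     ] [ 0.4426857  -0.03374718  0.075     ]
shift [-0.0663  0.0685 -0.0005] turn [ 0.   -0.04  0.08] t 8.15 [ 0.51   -0.019   0.1986] j6 -1.58 F [-0.25  0.06  0.18] 0.0852
```

>>> apply_moves:
  motion:
    - [[0, -0.03, 0, -0.0015, 0, 0, 0], [0, -0.066, 0.02, -0.0015, 0, 0, 0], [0, -0.066, 0.06, -0.0015, 0, 0, 0], [0, -0.066, 0.1, -0.0015, 0, 0, 0], [0, -0.066, 0.13, -0.0015, 0, 0, 0], [0, -0.066, 0.145, -0.0015, 0, 0, 0], [0, -0.066, 0.145, -0.0015, 0, 0, 0], [255, -0.066, 0.145, -0.0015, 0, 0, 0], [255, -0.066, 0.145, -0.0015, 0, 0, 0], [255, -0.066, 0.145, -0.0015, 0, 0, 0], [255, -0.066, 0.145, -0.0015, 0, 0, 0], [255, -0.066, 0.145, -0.0015, 0, 0, 0], [255, -0.066, 0.145, -0.0015, 0, 0, 0]]

```text
time: 9.45
position: [0.4447, -0.0109, 0.0538]
tcp_rot: [-1.568, 0.113, -0.115]
contact_force: [-0.6, 1.8, 6.1]
width: 0.042
```

```bash
python3 -c "
from h import *
c=cap('side'); cv2.imwrite('pics/side5.png',cv2.resize(c['color'][130:230,230:350,::-1],None,fx=5,fy=5,interpolation=cv2.INTER_CUBIC))
go([.4205,-.0065,.0535],81.7)"
```

```text
shift [-0.0246  0.0003  0.0008] turn [-0.   -0.03  0.07] t 9.5 [ 0.4447 -0.0109  0.0538] j6 -1.584 F [-0.89  1.62  5.93] 0.0423
```

View pics/side5.png

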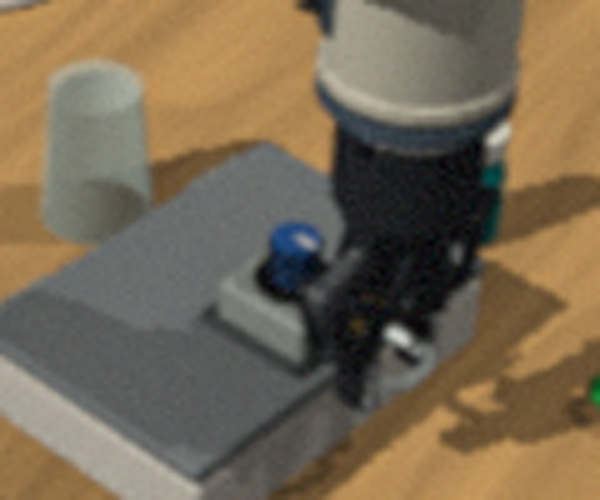

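The fingers hold both legs: the width reads 42 mm, and the reading ran 2 mm low on the knob too. Now the pull.

>>> apply_moves:
  motion:
    - [[255, -0.001, 0, 0, 0, 0, 0], [255, -0.003, 0, 0, 0, 0, 0], [255, -0.005, 0, 0, 0, 0, 0], [255, -0.005, 0, 0, 0, 0, 0]]

```text
time: 9.9
position: [0.4394, -0.0102, 0.0535]
tcp_rot: [-1.568, 0.114, -0.115]
contact_force: [1.0, 0.6, 6.7]
width: 0.0421
```

Little resistance, so the shackle is free and sliding. I'll pull the rest of the way.

>>> apply_moves:
  motion:
    - [[255, -0.002, 0, 0, 0, 0, 0], [255, -0.005, 0, 0, 0, 0, 0], [255, -0.008, 0, 0, 0, 0, 0], [255, -0.011, 0, 0, 0, 0, 0], [255, -0.014, 0, 0, 0, 0, 0], [255, -0.016, 0, 0, 0, 0, 0], [255, -0.018, 0, 0, 0, 0, 0], [255, -0.019, 0, 0, 0, 0, 0], [255, -0.019, 0, 0, 0, 0, 0], [255, -0.019, 0, 0, 0, 0, 0]]

```text
time: 10.9
position: [0.4207, -0.0075, 0.0533]
tcp_rot: [-1.568, 0.114, -0.114]
contact_force: [1.3, -1.9, 4.4]
width: 0.0421
```

```bash
python3 -c "
from h import *
c=cap('side'); cv2.imwrite('pics/side6.png',cv2.resize(c['color'][130:230,230:350,::-1],None,fx=5,fy=5,interpolation=cv2.INTER_CUBIC))
go([.4205,-.0065,.0535],81.7)"
```

```text
shift [-0.0003 -0.0002  0.0009] turn [ 0.   -0.04  0.  ] t 10.95 [ 0.4207 -0.0075  0.0533] j6 -1.585 F [ 2.77 -3.71  3.71] 0.0419
```

View pics/side6.png

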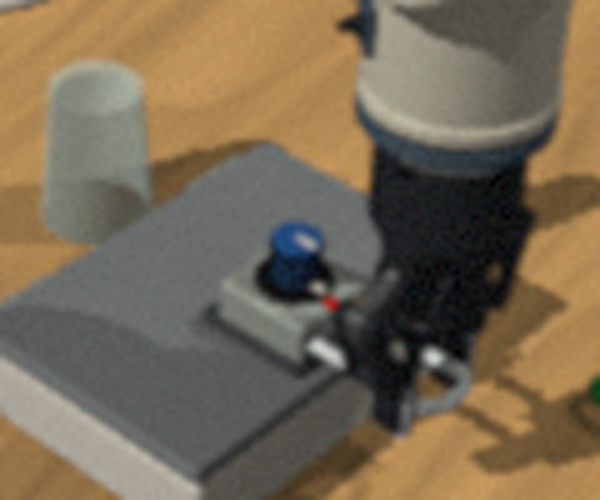

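>>> apply_moves:
  motion:
    - [[255, -0.001, 0, 0, 0, 0, 0], [255, -0.002, 0, 0, 0, 0, 0], [255, -0.002, 0, 0, 0, 0, 0]]

```text
time: 11.25
position: [0.4205, -0.0074, 0.0535]
tcp_rot: [-1.568, 0.112, -0.117]
contact_force: [9.5, -2.8, 0.5]
width: 0.0423
```

The force rises to 9.5 N with no more travel, so the shackle is at its end stop, fully open. I'll release, go up, turn the jaws to lie along x and return to the knob.

>>> apply_moves:
  motion:
    - [[255, 0.001, 0, 0, 0, 0, 0], [0, 0.001, 0, 0, 0, 0, 0], [0, 0.001, 0, 0, 0, 0, 0], [0, 0.001, 0, 0, 0, 0, 0], [0, 0.001, 0, 0, 0, 0, 0], [0, 0.001, 0, 0, 0, 0, 0], [0, 0.001, 0, 0, 0, 0, 0], [0, 0.001, -0.03, 0, 0, 0, 0], [0, 0.001, -0.07, 0, 0, 0, 0], [0, 0.001, -0.11, 0, 0, 0, 0], [0, 0.001, -0.15, 0, 0, 0, 0], [0, 0.001, -0.15, 0, 0, 0, 0], [0, 0.001, -0.15, 0, 0, 0, 0]]

```text
time: 12.55
position: [0.4199, -0.0073, 0.2039]
tcp_rot: [-1.568, 0.113, -0.116]
contact_force: [-0.8, 0.3, 0.2]
width: 0.0856
```

```bash
python3 -c "
from h import *
c=cap('side'); cv2.imwrite('pics/side7.png',cv2.resize(c['color'][150:230,250:350,::-1],None,fx=6,fy=6,interpolation=cv2.INTER_CUBIC))
go([.5099,-.0194,.18],-8.3)"
```

```text
shift [0.0914 0.023  0.0011] turn [ 1.000e-02  8.996e+01 -1.000e-02] t 12.6 [ 0.4193 -0.0073  0.203 ] j6 -1.585 F [ 0.11  0.37 -0.96] 0.0854
```

View pics/side7.png

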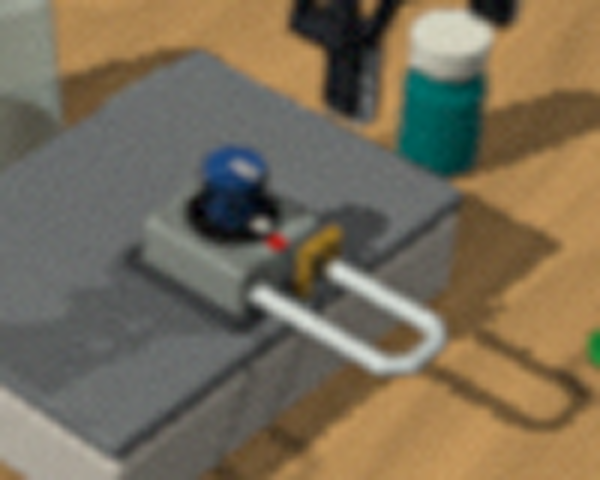

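The shackle is clearly extended, with the short leg's end at (335,265), in front of the brass staple at (318,258). The lock is still in its rest.

>>> apply_moves:
  motion:
    - [[0, 0.04, 0, 0.001, 0, 8, 0], [0, 0.08, 0, 0.001, 0, 16, 0], [0, 0.091, 0.01, 0.001, 0, 24, 0], [0, 0.091, 0.02, 0.001, 0, 32, 0], [0, 0.091, 0.023, 0.001, 0, 40, 0], [0, 0.091, 0.023, 0.001, 0, 48, 0], [0, 0.091, 0.023, 0.001, 0, 56, 0], [0, 0.091, 0.023, 0.001, 0, 64, 0], [0, 0.091, 0.023, 0.001, 0, 72, 0], [0, 0.091, 0.023, 0.001, 0, 80, 0], [0, 0.091, 0.023, 0.001, 0, 86, 0], [0, 0.091, 0.023, 0.001, 0, 90, 0], [0, 0.091, 0.023, 0.001, 0, 90, 0], [0, 0.091, 0.023, 0.001, 0, 90, 0]]

```text
time: 14.0
position: [0.5092, -0.0194, 0.1792]
tcp_rot: [-1.139, 1.315, -1.313]
contact_force: [-1.0, -0.3, 0.2]
width: 0.0855
```

```bash
python3 -c "
from h import *
go([.5099,-.0194,.098],-8.3)"
```

```text
shift [-0.0001  0.0812  0.0008] turn [ 0.12  0.1  -0.  ] t 14.0 [ 0.5092 -0.0194  0.1792] j6 -0.012 F [-0.95 -0.32  0.17] 0.0855
```

>>> apply_moves:
  motion:
    - [[0, 0, 0.04, 0.0005, 0, 0, 0], [0, 0, 0.065, 0.0005, 0, 0, 0], [0, 0, 0.081, 0.0005, 0, 0, 0], [0, 0, 0.081, 0.0005, 0, 0, 0], [255, 0, 0.081, 0.0005, 0, 0, 0], [255, 0, 0.081, 0.0005, 0, 0, 0], [255, 0, 0.081, 0.0005, 0, 0, 0], [255, 0, 0.081, 0.0005, 0, 0, 0], [255, 0, 0.081, 0.0005, 0, 0, 0], [255, 0, 0.081, 0.0005, 0, 0, 0], [255, 0, 0.081, 0.0005, 0, 0, 0], [255, 0, 0.081, 0.0005, 0, 0, 0]]

```text
time: 15.2
position: [0.5106, -0.0196, 0.1001]
tcp_rot: [-1.136, 1.315, -1.316]
contact_force: [-3.3, 0.6, 10.4]
width: 0.0261
```

>>> apply_moves:
  motion:
    - [[255, 0, -0.002, 0, 0, 0, 0], [255, 0, -0.006, 0, 0, 0, 0], [255, 0, -0.012, 0, 0, 0, 0], [255, 0, -0.02, 0, 0, 0, 0], [255, 0, -0.02, 0, 0, 0, 0], [255, 0, -0.02, 0, 0, 0, 0]]

```text
time: 15.8
position: [0.5105, -0.0196, 0.1196]
tcp_rot: [-1.136, 1.315, -1.316]
contact_force: [-1.2, -0.4, -3.3]
width: 0.0262
```

```bash
python3 -c "
from h import *
c=cap('side'); cv2.imwrite('pics/side8.png',cv2.resize(c['color'][130:230,230:350,::-1],None,fx=5,fy=5,interpolation=cv2.INTER_CUBIC))
go([.5099,-.0194,.098],-8.3)"
```

```text
shift [-0.0001  0.0213 -0.0004] turn [-0.01 -0.03  0.  ] t 15.85 [ 0.5103 -0.0196  0.1193] j6 -0.01 F [-0.32 -0.32 -3.45] 0.026
```

View pics/side8.png

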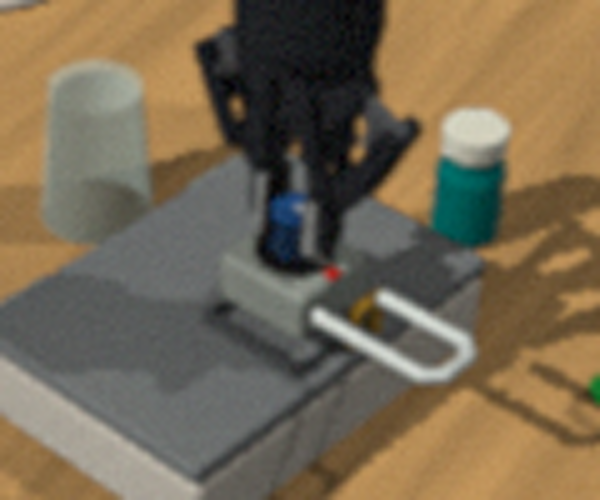

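The lock has lifted level out of its rest. The load is 3.4 N, which is about its weight, and the leg is clear of the staple. I'll lift the rest.

>>> apply_moves:
  motion:
    - [[255, 0, -0.01, 0, 0, 0, 0], [255, 0, -0.025, 0, 0, 0, 0], [255, 0, -0.04, 0, 0, 0, 0], [255, 0, -0.055, 0, 0, 0, 0], [255, 0, -0.07, 0, 0, 0, 0], [255, 0, -0.085, 0, 0, 0, 0], [255, 0, -0.1, 0, 0, 0, 0], [255, 0, -0.11, 0, 0, 0, 0], [255, 0, -0.115, 0, 0, 0, 0], [255, 0, -0.115, 0, 0, 0, 0], [255, 0, -0.115, 0, 0, 0, 0], [255, 0, -0.115, 0, 0, 0, 0], [255, 0, -0.115, 0, 0, 0, 0], [255, 0, -0.115, 0, 0, 0, 0], [255, 0, -0.115, 0, 0, 0, 0]]

```text
time: 17.35
position: [0.5102, -0.0196, 0.2341]
tcp_rot: [-1.137, 1.316, -1.315]
contact_force: [0.1, 1.0, -4.3]
width: 0.0258
```

```bash
python3 -c "
from h import *
c=cap('side'); cv2.imwrite('pics/side9.png',cv2.resize(c['color'][90:230,220:360,::-1],None,fx=4,fy=4,interpolation=cv2.INTER_CUBIC))
go([.5099,-.0194,.235],-8.3); print(abs(bot.state()['joint_velocities']).max())"
```

```text
shift [-0.0001 -0.0008 -0.0004] turn [ 0.01 -0.04 -0.  ] t 17.4 [ 0.5103 -0.0196  0.2342] j6 -0.01 F [ 0.31  0.28 -3.78] 0.026
0.002434813221994225
```

View pics/side9.png

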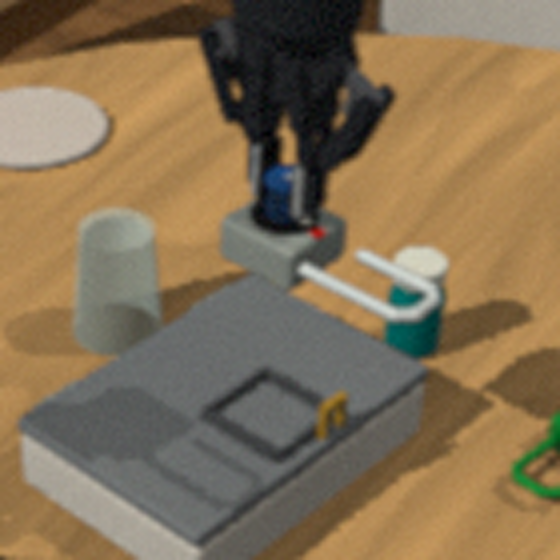

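The padlock hangs level in the fingers at about (280,240), with the shackle open, well above the empty rest at (270,410). The tumbler and bottle stand where they were. Handing in.

```bash
python3 -c "
from h import *
print(bot.sign_off())"
```

```text
the job is handed in; nothing more can be done
None
```

I opened the padlock, lifted it off the hasp and handed the job in at 17.4 s with the gripper still holding it. The sign-off gave no verdict.

- **Dial:** I turned it 180° anticlockwise. The side camera then showed the white pointer at the red mark, with the shackle still closed and the lock in its rest.
- **Shackle:** I pulled it about 24 mm to its end stop. A further 2 mm command gave no more travel and the force rose to 9.5 N.
- **Lift:** I gripped the knob and lifted straight up. The load was about 3.8 N, slightly above the lock's expected weight of 3.1 N.
- **Final state:** The padlock's centre was about 0.21 m above the table, worked out from the tool height. The arm was still, and the last picture showed the lock level, dial up, shackle open and clear of everything.
- **Bystanders:** The tumbler and the pill bottle looked unmoved in the last picture. The kitchen timer was outside that crop and I did not check it again at the end, but the arm never went near it.
- **Disagreements:** Position measurements differed by 2–3 mm: the dial axis from the lid outline against the red mark and knob, and the shackle's midline in y. The bow's mid-point I read by eye was off by about 6 mm in y. The finger width read about 2 mm less than the known sizes. None of this affected the grasps.

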